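# Clamp a rail in the dowel-boring jig

## Task

Clamp the loose wooden rail in the boring jig by pressing the three clamp levers fully down with your fingertips until they stay down: first the side clamp that pushes the rail against the long wooden fence, then the end clamp that pushes it against the metal bush block, and last the hold-down clamp. Let the clamps do the work: do not touch or lift the rail itself, and leave the other things on the bench and the jig where they are.

Things in the scene. Friction and masses are not known exactly. Their poses are not given: they have to be found in the camera images.
- jig: Boring jig: plywood plate 216 x 240 x 18 mm, screwed to the bench. Origin on the bench (z = 0) under the seated rail's centre; +x runs from the metal bush block (near end, face at x = -50 mm) to the end clamp, +y from the side clamp to the wooden fence (face at y = +25 mm), z up. Open, the levers reach 122 mm and the hold-down arm over the rail 107 mm above the bench; the rest stays below 70 mm.
- rail_center (a point): Centre of the loose rail: light wooden block, 100 mm (along the jig's x) x 50 x 30 mm high, pencil lines on top, lying flat on the jig plate a few mm clear of fence, bush block and clamps. When seated it is at x = 0, y = 0, z = 33 mm in the jig's frame.
- side_lever_grip (a point): Side clamp (jig's -y side): point on the upper side of its lever's black grip, 16 mm thick; press down here. The point turns with the lever: x along the lever from its free end (29 mm away) towards the hinge pin, y along the pin, z square to the lever, upward. The pin is 58 mm along +x and 8 mm along -z from here.
- end_lever_grip (a point): End clamp (jig's +x end): the same point on its lever; the same lever, axes and sizes.
- hold_lever_grip (a point): Hold-down clamp (jig's +y side, behind the fence): the same point on its lever; the same lever, axes and sizes.
- side_lever (a joint): Side clamp's lever angle, rad: 0 open, sloping up and outward 42 degrees above level; 0.942 down on its stop, 12 degrees below level, with the grip point 52 mm above the bench. It stays put while open, passes dead centre at 0.873 and then locks. It takes about 3 N at the grip; the stop does not yield.
- end_lever (a joint): End clamp's lever angle, rad: as for the side clamp, but it takes about 6 N.
- hold_lever (a joint): Hold-down clamp's lever angle, rad: as for the side clamp, but it takes about 5 N and its grip point ends 54 mm above the bench. It swings the arm with its rubber pad down on the rail.
- hold_pad: Rubber pad under the end of the hold-down's arm, 18 mm across; origin at the centre of its pressing face.
- steel_pin: Bystander: loose steel pin, 8 mm thick and 55 mm long, lying on the near right corner of the jig plate.
- tape_measure: Bystander: pocket tape measure, 62 x 81 x 33 mm, lying right of the jig.
- pencil: Bystander: carpenter's pencil, 170 mm long, lying at the right front of the bench.
- spanner: Bystander: combination spanner, 159 x 26 x 8 mm, lying left of the jig's far end.
- sanding_block: Bystander: cork sanding block, 66 x 110 x 29 mm, at the right.
- offcut: Bystander: small dark wood offcut, 20 x 42 x 12 mm, lying on the near left corner of the jig plate.
There are look-alikes about, which are no part of the job. There is more than one size of the part that bears rail_center; the job needs the largest.

How it is judged:
By the outcome, as a careful person would: the job done as asked, in the order asked, and still so for the second after the job is handed in, with the robot touching nothing.
It also fails if it takes over 58 s, if anything falls off the work surface, if the arm or the gripper's body presses on something with over 40 N, if the wrist force passes 120 N, or if a joint passes its speed limit or range.

## Robot

A 6-joint arm with a two-finger parallel gripper is mounted at the origin on a cart in front of the work surface, level with it; the furniture and walls round the work are solid. World frame = base frame: x ahead of the robot, y to its left, z up, the work surface at z = 0. Lengths are in m, angles in rad, forces in N, time in s.
With the tool pointing down it reaches from about 0.25 to 0.725 m from the base axis. Payload 4 kg.
Tool frame: the origin (TCP) lies between the finger pads; the fingertips stand 11 mm ahead of it and the grasp point (between the pads) lies 8 mm behind it (bot.tip_extent is the distance from the TCP to the fingertips, in m); z points along the fingers, y is the line along which they close (so a half turn about z gives the same grasp; the last joint's range is limited). The gripper opens to 85 mm and grips with 20 to 120 N. Pads are 22 mm wide; open, the fingers measure 114 mm over their backs; the gripper's body (76 mm by 85 mm) begins 54 mm behind the grasp point. The pads swing forward as they close: fully open they stand 13 mm farther back than shut.
Start: joints at [-1.126, 0.241, 0.005, 1.335, 0, 1.571], TCP at [0.215, -0.451, 0.242] pointing down, gripper open.
Joint ranges: [-2.72, 2.72], [-1.05, 1.87], [-1.09, 1.28], [-1.99, 2.15], [-1.42, 1.44], [-3.14, 3.14]. Speed limits (rad/s): [2.79, 2.79, 3.14, 3.14, 3.14, 3.14].

## Interface

Orientations are given as a unit quaternion [x, y, z, w].
In Python, from workcell import bot gives the robot as it stands. The module is installed in compiled form; this text tells all that it offers.
- The arm moves only by the tool drive_tool, never from a script. Its argument "rows" is a list of rows, each an object of numbers: "dx", "dy", "dz": the shift along the tool's x, y, z in units of 50 mm (1.0 is 50 mm); "wx", "wy", "wz": the turn, a rotation vector about the tool's x, y, z in units of 5 degrees (1.0 is 5 degrees); "hand": the finger opening in mm, from 0 to 85.4. A call has 1 to 20 rows; each row is the pose to reach, as a shift and turn from the pose commanded when the call began, along the tool's axes at that moment; what a row does not reach only later rows make up. A row lasts 1/10 s, in which the tool goes at most 50 mm and 8.59 degrees, less where a joint would pass 70% of its speed; a pose out of reach is approached as far as the arm can. A call with a gripper value outside its range is refused whole. The fingers move at their own pace and stop on an object; the grip force is fixed at half the most. Time passes only in rows, so rows that repeat a pose let the fingers close. It gives the time, the measured TCP pose, the force, the opening and the grip force at its end, in the units of the state.
- bot.get_obs(): the state, without advancing time (a new reading comes with each control period).
- bot.camera(name): name is "scene" or "top" or "wrist"; returns the picture (480x640x3 uint8, red, green, blue); there is no depth.
- bot.get_calibration(name): a dict with "vfov" (degrees; the focal length in pixels is half the picture's height over the tangent of half this angle, whatever the lens; pixels are square), "cx", "cy" (the principal point, pixels), "origin" and "rotation" of the camera in the world; the wrist camera has in their place "mount" (4x4, takes a point from camera to tool coordinates, whose origin is the TCP and whose axes are the flange's). Camera axes: x right, y up, looking along -z (the intrinsics and any distortion apply to the point x, -y, -z); pixel columns grow to the right and rows downward; lengths in m; the calibration is good to about 2 mm. A picture is of the moment at which its call begins: read the wrist's pose just before it. get_calibration takes no time and is no camera call.
- bot.job_done(): hands the job in; it is judged then, once.
Trained networks look in the newest picture that a camera, given by its name, has taken for a name from the list of things; names that differ only in an ending like _2 or _b are one class to them, and where a whole thing is asked for, a point or a joint stands for the part that bears it (a point fixed in the world has none). Each returns a list of dicts, best first, with "score" (0 to 1); they miss things now and then, are a little off and sometimes report something else, mostly with a low value. They report only what shows in the picture. A call takes as long as a camera call. They do not tell look-alikes from the thing itself.
- bot.look_for(camera, thing): "extent" ([centre column, centre row, width, height] in pixels, round what is visible of it).
- bot.outline_of(camera, thing): "region" (480x640 bool, what is visible of it) and "extent" ([centre column, centre row, width, height] in pixels, round what is visible of it).
The state is a dict: "clock": time; "joint_pos": joint angles; "joint_vel": joint speeds; "tau": joint torques, N m; "eef_pos": TCP position; "tool_rot": TCP orientation; "ft_force": force on the tool from outside, world axes, zero at the start; "ft_torque": the same for the moment, N m; "grip_width": finger opening in m; "grasp_force": force on a finger pad.
Only numpy, scipy, OpenCV 4.12 (cv2) and the standard library are available. Lean on these libraries where they do the work, as an engineer would, in place of code of your own. Each camera call takes 0.05 s, during which the arm holds its last target. There are 200 camera calls.

## Working session

There is one attempt and no reset: what is moved stays moved. The work goes in short steps, Python scripts to look and compute and a tool call to move; the robot and the scene stay as the last step left them, time stands still between calls to the robot, and variables do not carry over. Pictures are saved under pics/ and viewed, at most 11 in all, crops included, and the job is handed in when it is done.

Besides the shell and the picture viewer there is one more tool, called after "Request:" as name([rows], argument=value, ...), one row to a line, values as JSON. drive_tool: Moves the arm, as the interface text tells. Its arguments: {"type":"object","properties":{"rows":{"type":"array","items":{"type":"object","properties":{"dx":{"type":"number"},"dy":{"type":"number"},"dz":{"type":"number"},"wx":{"type":"number"},"wy":{"type":"number"},"wz":{"type":"number"},"hand":{"type":"number"}}}}},"required":["rows"]}

```bash
mkdir -p pics; python3 - <<'E'
from workcell import bot
import cv2
o=bot.get_obs();print(o['clock'],o['eef_pos'],o['tool_rot'],o['grip_width'])
for c in ['scene','top']:
    im=bot.camera(c);cv2.imwrite(f'pics/{c}0.png',im[:,:,::-1])
    k=bot.get_calibration(c);print(c,k)
    for t in ['jig','rail_center','side_lever_grip','end_lever_grip','hold_lever_grip','hold_pad','steel_pin','offcut']:
        print(t,[(round(d['score'],2),[round(float(v)) for v in d['extent']]) for d in bot.look_for(c,t)[:4]])
E
```

```text
0.0 [ 0.21488203 -0.45079694  0.24140088] [ 9.75371142e-01  2.20567548e-01 -2.16915774e-04 -1.02265075e-03] 0.08551926088314413
scene {'vfov': 55.81423196930863, 'cx': 315.037208401856, 'cy': 237.80302405227934, 'origin': array([-0.05778394, -0.90997832,  0.68481653]), 'rotation': array([ 0.43871401, -0.15488606, -0.31700153,  0.8264686 ])}
jig [(0.97, [320, 240, 106, 107]), (0.75, [327, 211, 30, 8])]
rail_center [(0.74, [239, 281, 30, 17]), (0.63, [313, 245, 26, 25])]
side_lever_grip []
end_lever_grip [(0.48, [354, 219, 40, 40]), (0.36, [290, 204, 13, 38])]
hold_lever_grip [(0.5, [290, 203, 13, 43])]
hold_pad []
steel_pin []
offcut []
top {'vfov': 43.5217646748264, 'cx': 318.3699720877244, 'cy': 232.45018505095805, 'origin': array([ 0.26679873, -0.25468093,  1.13902907]), 'rotation': array([-0.07270402,  0.07751683,  0.71465544, -0.69135582])}
jig [(0.72, [278, 205, 181, 166])]
rail_center [(0.82, [282, 226, 42, 60]), (0.79, [272, 328, 42, 22]), (0.65, [161, 248, 43, 24])]
side_lever_grip [(0.88, [344, 243, 48, 9])]
end_lever_grip [(0.66, [301, 148, 16, 56])]
hold_lever_grip [(0.84, [216, 196, 53, 27]), (0.18, [224, 245, 20, 18])]
hold_pad []
steel_pin [(0.51, [308, 269, 20, 20]), (0.44, [282, 227, 40, 55])]
offcut [(0.66, [225, 245, 16, 16])]
```

View pics/top0.png

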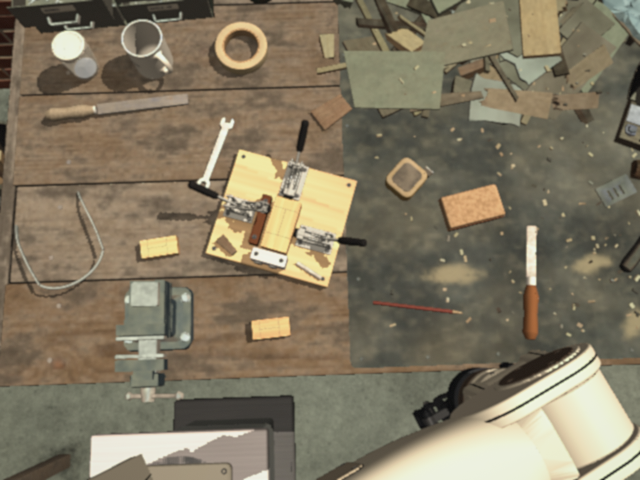

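View pics/scene0.png

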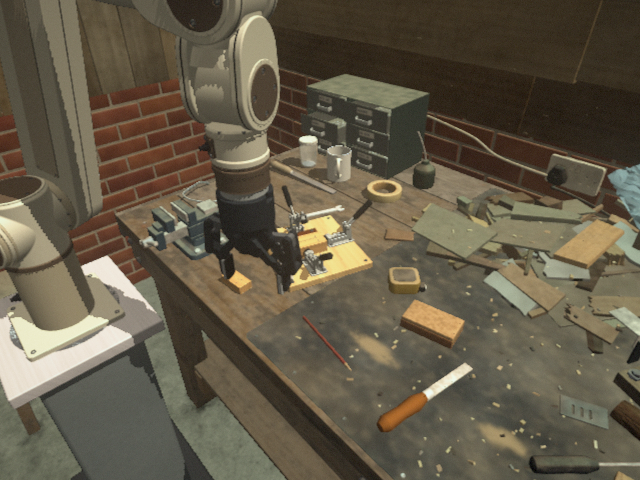

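The top view shows the jig plate with corners near (238,150), (357,180), (328,287) and (207,255). The bush block is at (269,258) and the fence at (260,220). Lever tips: side (365,242), end (304,122), hold (191,184). The small rails at (158,247) and (271,328) are look-alikes.

```bash
cat > h.py <<'E'
import numpy as np, cv2
from scipy.spatial.transform import Rotation as R
from workcell import bot
def cam(name,obs=None):
    k=bot.get_calibration(name); f=240/np.tan(np.radians(k['vfov']/2))
    if 'mount' in k:
        T=np.eye(4);T[:3,:3]=R.from_quat(obs['tool_rot']).as_matrix();T[:3,3]=obs['eef_pos'];M=T@np.array(k['mount']);Rm,o=M[:3,:3],M[:3,3]
    else: Rm,o=R.from_quat(k['rotation']).as_matrix(),np.array(k['origin'])
    return f,k['cx'],k['cy'],Rm,o
def back(c,uv,z):
    f,cx,cy,Rm,o=c; d=Rm@np.array([(uv[0]-cx)/f,-(uv[1]-cy)/f,-1]); return o+d*(z-o[2])/d[2]
def proj(c,p):
    f,cx,cy,Rm,o=c; q=Rm.T@(np.asarray(p)-o); return np.array([cx+f*q[0]/-q[2],cy-f*q[1]/-q[2]])
E
python3 - <<'E'
from h import *
c=cam('top')
C=[back(c,p,.018) for p in [(238,150),(357,180),(328,287),(207,255)]]
for p in C: print(p.round(4))
C=np.array(C);m=C.mean(0);ex=(C[0]+C[1]-C[2]-C[3])[:2];print('ctr',m,'yaw',np.degrees(np.arctan2(ex[1],ex[0])),np.linalg.norm(C[0]-C[1]),np.linalg.norm(C[1]-C[2]))
for n,p in dict(side=(366,242),end=(304,122),hold=(191,184)).items(): print(n,back(c,p,.118).round(4))
print('rail top',back(c,(282,226),.048))
bot.camera('top')
for n in ['side','end','hold']:
    for d in bot.outline_of('top',n+'_lever_grip')[:2]:
        v,u=np.nonzero(d['region']);print(n,round(d['score'],2),u.min(),u.max(),v.min(),v.max(),len(u))
E
```

```text
[ 0.6798 -0.1142  0.018 ]
[ 0.6108 -0.345   0.018 ]
[ 0.404 -0.281  0.018]
[ 0.4722 -0.0545  0.018 ]
ctr [ 0.54167349 -0.1986645   0.018     ] yaw -16.62756268193472 0.24096681276173276 0.21649037895317402
side [ 0.4677 -0.3473  0.118 ]
end [ 0.6925 -0.2463  0.118 ]
hold [ 0.5822 -0.0434  0.118 ]
rail top [ 0.51692712 -0.19892096  0.048     ]
side 0.83 320 366 236 246 302
side 0.73 289 308 119 184 439
end 0.8 290 309 120 183 454
hold 0.87 188 239 181 208 300
```

```bash
cat >> h.py <<'E'
YAW=np.radians(-16.6)
JR=R.from_euler('z',YAW)
def toolrot(tilt_x=0,tilt_y=0): # jig-aligned tool: x along jig x, y along -jig y, z down; then tilt in tool axes (deg)
    return JR*R.from_euler('x',180,degrees=True)*R.from_euler('xy',[tilt_x,tilt_y],degrees=True)
def move(p,rot):
    o=bot.get_obs(); R0=R.from_quat(o['tool_rot'])
    d=R0.inv().apply(np.asarray(p)-o['eef_pos'])/.05; w=(R0.inv()*rot).as_rotvec(degrees=True)/5
    print('d',d.round(3),'w',w.round(3))
E
python3 - <<'E'
from h import *
move([.474,-.327,.25],toolrot())
print(bot.get_calibration('wrist'))
E
```

```text
d [ 5.743 -0.017 -0.154] w [-0.    -0.     8.417]
{'vfov': 60.6287990416004, 'cx': 321.1225333745719, 'cy': 241.75767408096632, 'mount': array([[-1.83705683e-04,  9.47548754e-01,  3.19611209e-01,
         8.24198520e-02],
       [ 9.99999928e-01,  6.79537302e-05,  3.73316686e-04,
        -4.38466135e-04],
       [ 3.32016986e-04,  3.19611254e-01, -9.47548698e-01,
        -1.31219982e-01],
       [ 0.00000000e+00,  0.00000000e+00,  0.00000000e+00,
         1.00000000e+00]])}
```

Request:
drive_tool([
  {"dx": 1, "dy": 0, "dz": -0.4, "wz": 1.5, "hand": 0},
  {"dx": 2, "dz": -0.4, "wz": 3, "hand": 0},
  {"dx": 3, "dz": -0.4, "wz": 4.5, "hand": 0},
  {"dx": 4, "dz": -0.4, "wz": 6, "hand": 0},
  {"dx": 5, "dz": -0.4, "wz": 7.5, "hand": 0},
  {"dx": 5.74, "dz": -0.4, "wz": 8.42, "hand": 0},
  {"dx": 5.74, "dz": -0.4, "wz": 8.42, "hand": 0},
  {"dx": 5.74, "dz": -0.4, "wz": 8.42, "hand": 0},
  {"dx": 5.74, "dz": -0.4, "wz": 8.42, "hand": 0},
  {"dx": 5.74, "dz": -0.4, "wz": 8.42, "hand": 0},
])

```text
invalid input at $.rows[0]: expected keys dx, dy, dz, wx, wy, wz, hand
```

```bash
python3 - <<'E'
from h import *
o=bot.get_obs();print(o['clock'],o['eef_pos'],o['ft_force'],o['grip_width'])
c=cam('wrist',o);im=bot.camera('wrist');cv2.imwrite('pics/w1.png',im[:,:,::-1])
for n in ['side_lever_grip','hold_lever_grip','rail_center','jig']:
    print(n,[(round(d['score'],2),[round(float(v)) for v in d['extent']]) for d in bot.look_for('wrist',n)[:2]])
print('expected tip',proj(c,[.4677,-.3473,.118]),'grip',proj(c,[.474,-.327,.101]), 'fingertip', proj(c,o['eef_pos']+[0,0,-.011]))
E
```

```text
1.1 [ 0.21514239 -0.45133999  0.24230987] [-0.41047392  0.04198064  0.33319265] 0.08519176784090832
side_lever_grip []
hold_lever_grip []
rail_center []
jig []
expected tip [ 355.62743416 -351.49120531] grip [ 320.33198722 -356.74758633] fingertip [322.39908384 324.92580329]
```

View pics/w1.png

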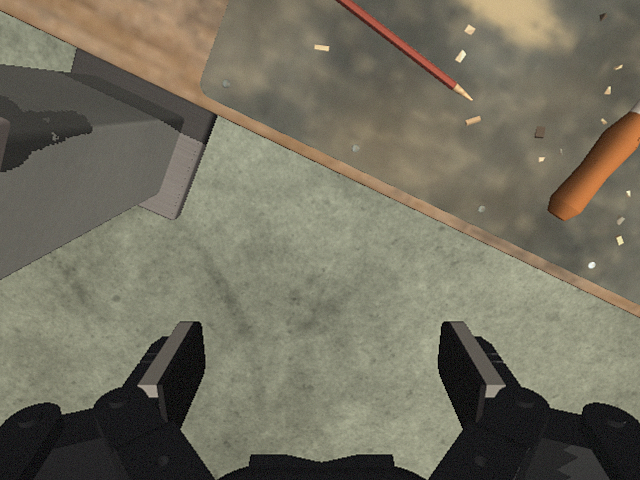

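The move was refused because every key must be given. The picture only shows the bench edge and the open fingers, with pads at about (180,350) and (465,350).

Request:
drive_tool([
  {"dx": 1, "dy": 0, "dz": -0.4, "wx": 0, "wy": 0, "wz": 1.5, "hand": 0},
  {"dx": 2, "dy": 0, "dz": -0.4, "wx": 0, "wy": 0, "wz": 3, "hand": 0},
  {"dx": 3, "dy": 0, "dz": -0.4, "wx": 0, "wy": 0, "wz": 4.5, "hand": 0},
  {"dx": 4, "dy": 0, "dz": -0.4, "wx": 0, "wy": 0, "wz": 6, "hand": 0},
  {"dx": 5, "dy": 0, "dz": -0.4, "wx": 0, "wy": 0, "wz": 7.5, "hand": 0},
  {"dx": 5.74, "dy": 0, "dz": -0.4, "wx": 0, "wy": 0, "wz": 8.42, "hand": 0},
  {"dx": 5.74, "dy": 0, "dz": -0.4, "wx": 0, "wy": 0, "wz": 8.42, "hand": 0},
  {"dx": 5.74, "dy": 0, "dz": -0.4, "wx": 0, "wy": 0, "wz": 8.42, "hand": 0},
  {"dx": 5.74, "dy": 0, "dz": -0.4, "wx": 0, "wy": 0, "wz": 8.42, "hand": 0},
  {"dx": 5.74, "dy": 0, "dz": -0.4, "wx": 0, "wy": 0, "wz": 8.42, "hand": 0},
])

```text
clock: 2.35
eef_pos: [0.4731, -0.3287, 0.2625]
tool_rot: [0.989, -0.145, -0.0, 0.0]
ft_force: [0.4, -0.1, -0.0]
grip_width: -0.0
grasp_force: 0.0
```

```bash
python3 - <<'E'
from h import *
o=bot.get_obs();print(o['clock'],o['eef_pos'],o['ft_force'],o['grip_width'])
c=cam('wrist',o);im=bot.camera('wrist');cv2.imwrite('pics/w2.png',im[:,:,::-1])
for n in ['side_lever_grip','hold_lever_grip','rail_center','steel_pin']:
    print(n,[(round(d['score'],2),[round(float(v)) for v in d['extent']]) for d in bot.look_for('wrist',n)[:2]])
print('expected tip',proj(c,[.4677,-.3473,.118]),'grip',proj(c,[.474,-.327,.101]), 'fingertip', proj(c,o['eef_pos']+[0,0,-.011]))
E
```

```text
2.35 [ 0.47305511 -0.32868419  0.26253797] [ 0.35644822 -0.1072862  -0.00920248] -3.424149773223639e-05
side_lever_grip [(0.96, [291, 215, 125, 44])]
hold_lever_grip [(0.95, [24, 181, 47, 15]), (0.67, [250, 261, 55, 21])]
rail_center [(0.92, [160, 191, 78, 121]), (0.55, [223, 358, 75, 51])]
steel_pin [(0.86, [249, 258, 54, 20])]
expected tip [349.47728496 226.55410887] grip [319.24570817 219.75110039] fingertip [322.17129371 324.1128187 ]
```

View pics/w2.png

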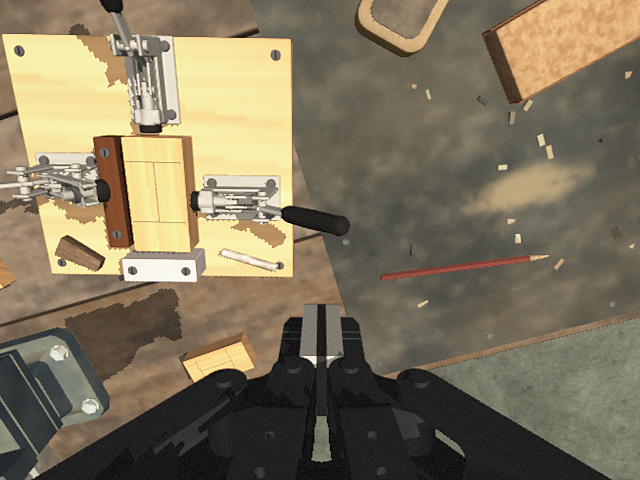

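The wrist view shows the side lever's black grip from (283,213) to (348,227). The predicted tip (349,226) and grip point (319,220) agree with it. The seated rail is at (158,193), with the end clamp at (145,80).

```bash
cat >> h.py <<'E'
def arc(pin,out,a,r=58,h=8): # contact point on upper side of lever, a deg above level
    a=np.radians(a);u=np.array([*(np.cos(a)*out),np.sin(a)]);n=np.array([*(-np.sin(a)*out),np.cos(a)]);return pin+(r*u+h*n)/1000
EX=np.array([np.cos(YAW),np.sin(YAW)]);EY=np.array([-EX[1],EX[0]])
E
python3 - <<'E'
from h import *
o=bot.get_obs();c=cam('wrist',o)
a=back(c,(283,213),.081);b=back(c,(347,226),.116);print(a,b,np.degrees(np.arctan2(*(b-a)[[1,0]])),np.linalg.norm((b-a)[:2]), 'outdir',-EY)
# end lever tip in top, hold tip
pin=np.array([*(.4677*np.array([1,0])+[0,-.3473])+.0585*EY,.0562]);print('pin',pin,proj(c,pin))
for A in (42,20,0,-12): print(A,arc(pin,-EY,A))
p=arc(pin,-EY,42); move(p+[0,0,.011+.03],toolrot())
# plate corners check
for uv in [(3,37),(292,38),(293,277),(52,274)]: print(back(c,uv,.018).round(4))
E
```

```text
[ 0.48272263 -0.29939162  0.081     ] [ 0.46856433 -0.34549969  0.116     ] -107.07003729314252 0.04823289514606903 outdir [-0.28568837 -0.95832257]
pin [ 0.48441277 -0.29123813  0.0562    ] [275.79937707 206.38895328]
42 [ 0.47362822 -0.32741419  0.10095473]
20 [ 0.46962382 -0.34084667  0.08355471]
0 [ 0.46784284 -0.34682084  0.0642    ]
-12 [ 0.46772975 -0.34720019  0.0519663 ]
d [-0.006 -0.021  2.413] w [ 0.001 -0.005 -0.019]
[ 0.6778 -0.1143  0.018 ]
[ 0.6084 -0.3432  0.018 ]
[ 0.4035 -0.2776  0.018 ]
[ 0.4753 -0.0494  0.018 ]
```

Request:
drive_tool([
  {"dx": 0, "dy": 0, "dz": 0.8, "wx": 0, "wy": 0, "wz": 0, "hand": 0},
  {"dx": 0, "dy": 0, "dz": 1.6, "wx": 0, "wy": 0, "wz": 0, "hand": 0},
  {"dx": 0, "dy": 0, "dz": 2.2, "wx": 0, "wy": 0, "wz": 0, "hand": 0},
  {"dx": 0, "dy": 0, "dz": 2.4, "wx": 0, "wy": 0, "wz": 0, "hand": 0},
  {"dx": 0, "dy": 0, "dz": 2.4, "wx": 0, "wy": 0, "wz": 0, "hand": 0},
  {"dx": 0, "dy": 0, "dz": 2.7, "wx": 0, "wy": 0, "wz": 0, "hand": 0},
  {"dx": 0, "dy": 0.06, "dz": 3.0, "wx": 0, "wy": 0, "wz": 0, "hand": 0},
  {"dx": 0, "dy": 0.17, "dz": 3.2, "wx": 0, "wy": 0, "wz": 0, "hand": 0},
  {"dx": 0, "dy": 0.28, "dz": 3.35, "wx": 0, "wy": 0, "wz": 0, "hand": 0},
  {"dx": 0, "dy": 0.35, "dz": 3.5, "wx": 0, "wy": 0, "wz": 0, "hand": 0},
  {"dx": 0, "dy": 0.4, "dz": 3.65, "wx": 0, "wy": 0, "wz": 0, "hand": 0},
  {"dx": 0, "dy": 0.4, "dz": 3.74, "wx": 0, "wy": 0, "wz": 0, "hand": 0},
  {"dx": 0, "dy": 0.4, "dz": 3.74, "wx": 0, "wy": 0, "wz": 0, "hand": 0},
])

```text
clock: 3.9
eef_pos: [0.468, -0.3471, 0.0746]
tool_rot: [0.989, -0.145, -0.001, -0.0]
ft_force: [-0.6, -0.2, 0.2]
grip_width: 0.0
grasp_force: 0.0
```

```bash
python3 - <<'E'
from h import *
o=bot.get_obs();print(o['ft_force'])
im=bot.camera('wrist');cv2.imwrite('pics/w3.png',im[:,:,::-1])
E
```

```text
[-0.5823101  -0.23938039  0.1865154 ]
```

View pics/w3.png

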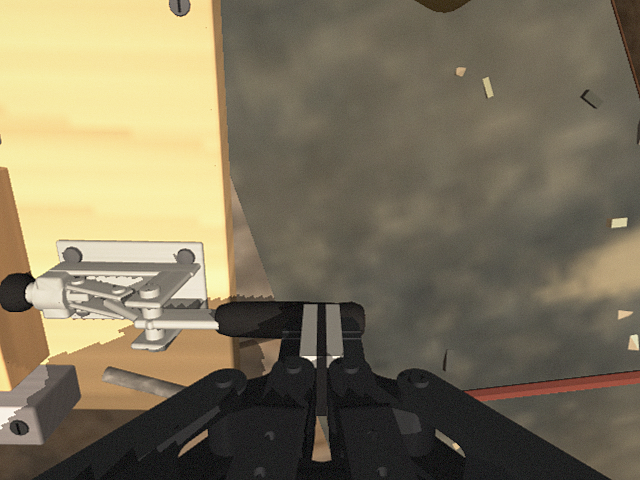

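The fingertips at (322,330) are on the grip and the lever is about level. I'll press on to the stop.

Request:
drive_tool([
  {"dx": 0.04, "dy": 0, "dz": 0.06, "wx": 0, "wy": 0, "wz": 0, "hand": 0},
  {"dx": 0.04, "dy": 0, "dz": 0.12, "wx": 0, "wy": 0, "wz": 0, "hand": 0},
  {"dx": 0.04, "dy": 0, "dz": 0.18, "wx": 0, "wy": 0, "wz": 0, "hand": 0},
  {"dx": 0.04, "dy": 0, "dz": 0.18, "wx": 0, "wy": 0, "wz": 0, "hand": 0},
])

```text
clock: 4.35
eef_pos: [0.4703, -0.3475, 0.0658]
tool_rot: [0.99, -0.144, -0.0, -0.0]
ft_force: [-0.3, 0.1, 0.1]
grip_width: -0.0
grasp_force: 0.1
```

Request:
drive_tool([
  {"dx": 0, "dy": 0, "dz": 0.03, "wx": 0, "wy": 0, "wz": 0, "hand": 0},
  {"dx": 0, "dy": 0, "dz": 0.06, "wx": 0, "wy": 0, "wz": 0, "hand": 0},
  {"dx": 0, "dy": 0, "dz": 0.06, "wx": 0, "wy": 0, "wz": 0, "hand": 0},
])

```text
clock: 4.65
eef_pos: [0.4703, -0.3474, 0.063]
tool_rot: [0.99, -0.144, -0.0, -0.0]
ft_force: [-0.0, 0.3, 0.9]
grip_width: -0.0
grasp_force: 0.1
```

Request:
drive_tool([
  {"dx": 0, "dy": 0, "dz": 0.03, "wx": 0, "wy": 0, "wz": 0, "hand": 0},
  {"dx": 0, "dy": 0, "dz": 0.05, "wx": 0, "wy": 0, "wz": 0, "hand": 0},
  {"dx": 0, "dy": 0, "dz": 0.05, "wx": 0, "wy": 0, "wz": 0, "hand": 0},
])

```text
clock: 4.95
eef_pos: [0.4706, -0.3475, 0.0613]
tool_rot: [0.99, -0.144, 0.0, -0.0]
ft_force: [-0.4, 1.3, 3.4]
grip_width: 0.0002
grasp_force: 1.6
```

Request:
drive_tool([
  {"dx": 0, "dy": 0, "dz": 0.03, "wx": 0, "wy": 0, "wz": 0, "hand": 0},
  {"dx": 0, "dy": 0, "dz": 0.06, "wx": 0, "wy": 0, "wz": 0, "hand": 0},
  {"dx": 0, "dy": 0, "dz": 0.06, "wx": 0, "wy": 0, "wz": 0, "hand": 0},
])

```text
clock: 5.25
eef_pos: [0.4708, -0.3476, 0.0606]
tool_rot: [0.99, -0.144, 0.001, 0.0]
ft_force: [-4.9, 4.0, 16.7]
grip_width: -0.0001
grasp_force: 7.8
```

At 16.7 N it's on the stop. I'll lift off and plan the end lever.

Request:
drive_tool([
  {"dx": 0, "dy": 0, "dz": -0.5, "wx": 0, "wy": 0, "wz": 0, "hand": 0},
  {"dx": 0, "dy": 0, "dz": -1.5, "wx": 0, "wy": 0, "wz": 0, "hand": 0},
  {"dx": 0, "dy": 0, "dz": -2.5, "wx": 0, "wy": 0, "wz": 0, "hand": 0},
  {"dx": 0, "dy": 0, "dz": -3.0, "wx": 0, "wy": 0, "wz": 0, "hand": 0},
  {"dx": 0, "dy": 0, "dz": -3.0, "wx": 0, "wy": 0, "wz": 0, "hand": 0},
])

```text
clock: 5.75
eef_pos: [0.4727, -0.3494, 0.2131]
tool_rot: [0.989, -0.145, 0.004, 0.002]
ft_force: [0.6, 0.2, -0.2]
grip_width: 0.0003
grasp_force: 0.0
```

```bash
python3 - <<'E'
from h import *
o=bot.get_obs();c=cam('wrist',o);print(o['eef_pos'],o['ft_force'])
im=bot.camera('wrist');cv2.imwrite('pics/w4.png',im[:,:,::-1])
print([(round(d['score'],2),[round(float(v)) for v in d['extent']]) for d in bot.look_for('wrist','side_lever_grip')[:2]])
pin=np.array([.4844,-.2912,.0562])
for A in (-12,0,42):print(A,proj(c,arc(pin,-EY,A,87)),proj(c,arc(pin,-EY,A,29)))
pin=np.array([.6925,-.2463,0.0562]); pin[:2]-=.0585*EX; print('end pin',pin)
for A in (42,20,0,-12):
  for r in (50,58):
    p=arc(pin,EX,A,r);print(A,r,p.round(4),np.hypot(*p[:2]).round(4))
for t in (-12,12): print(t,toolrot(0,t).as_matrix()[:,2])
E
```

```text
[ 0.47274949 -0.34938744  0.21308275] [ 0.63955056  0.21001633 -0.24814366]
[(0.52, [559, 57, 162, 111])]
-12 [357.53563488 227.26581885] [281.27342201 231.94631467]
0 [360.09053829 234.33961065] [279.05878749 234.44656807]
42 [321.73427957 262.56138229] [257.66816954 242.02334853]
end pin [ 0.63643813 -0.22958723  0.0562    ]
42 50 [ 0.6669 -0.2387  0.0956] 0.7083
42 58 [ 0.6726 -0.2404  0.101 ] 0.7143
20 50 [ 0.6788 -0.2422  0.0808] 0.7208
20 58 [ 0.686  -0.2444  0.0836] 0.7283
0 50 [ 0.6844 -0.2439  0.0642] 0.7265
0 58 [ 0.692  -0.2462  0.0642] 0.7345
-12 50 [ 0.6849 -0.244   0.0536] 0.7271
-12 58 [ 0.6924 -0.2463  0.052 ] 0.7349
-12 [-0.19924647  0.05939795 -0.9781476 ]
12 [ 0.19924647 -0.05939795 -0.9781476 ]
```

View pics/w4.png

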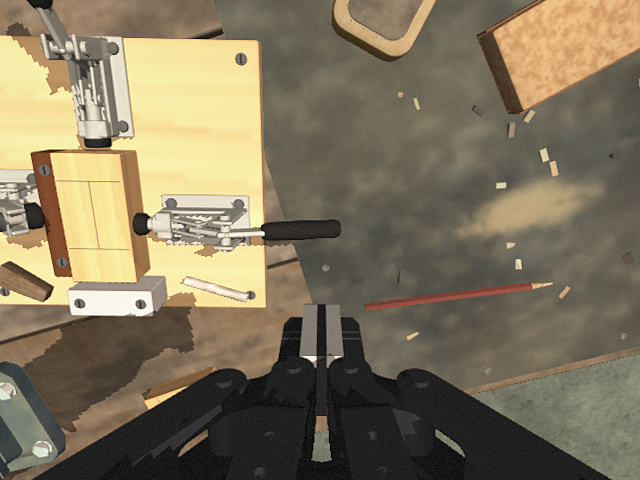

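The side lever is down, with its grip at (262..340, 230) running level, and the rail is against the fence. Next is the end lever, with the tool tilted outward for reach.

```bash
python3 - <<'E'
from h import *
move([.62,-.225,.23],toolrot(0,12))
E
```

```text
d [ 2.163 -3.207 -0.442] w [ 0.005  2.39  -0.003]
```

Request:
drive_tool([
  {"dx": 0.5, "dy": -0.75, "dz": -0.2, "wx": 0, "wy": 0.6, "wz": 0, "hand": 0},
  {"dx": 1.0, "dy": -1.5, "dz": -0.4, "wx": 0, "wy": 1.2, "wz": 0, "hand": 0},
  {"dx": 1.5, "dy": -2.25, "dz": -0.44, "wx": 0, "wy": 1.8, "wz": 0, "hand": 0},
  {"dx": 2.0, "dy": -3.0, "dz": -0.44, "wx": 0, "wy": 2.4, "wz": 0, "hand": 0},
  {"dx": 2.16, "dy": -3.2, "dz": -0.44, "wx": 0, "wy": 2.4, "wz": 0, "hand": 0},
  {"dx": 2.16, "dy": -3.2, "dz": -0.44, "wx": 0, "wy": 2.4, "wz": 0, "hand": 0},
  {"dx": 2.16, "dy": -3.2, "dz": -0.44, "wx": 0, "wy": 2.4, "wz": 0, "hand": 0},
  {"dx": 2.16, "dy": -3.2, "dz": -0.44, "wx": 0, "wy": 2.4, "wz": 0, "hand": 0},
])

```text
clock: 6.65
eef_pos: [0.6185, -0.2264, 0.2288]
tool_rot: [0.984, -0.145, 0.102, 0.015]
ft_force: [-0.4, 0.3, 0.5]
grip_width: -0.0003
grasp_force: 0.0
```

```bash
python3 - <<'E'
from h import *
o=bot.get_obs();c=cam('wrist',o);print(o['eef_pos'],o['joint_vel'].round(3) if hasattr(o['joint_vel'],'round') else o['joint_vel'])
im=bot.camera('wrist');cv2.imwrite('pics/w5.png',im[:,:,::-1])
for n in ['end_lever_grip','hold_lever_grip','side_lever_grip','rail_center']: print(n,[(round(d['score'],2),[round(float(v)) for v in d['extent']]) for d in bot.look_for('wrist',n)[:2]])
pin=np.array([.63644,-.22959,.0562])
for A in (42,):print(A,proj(c,arc(pin,EX,A,87)),proj(c,arc(pin,EX,A,58)),proj(c,arc(pin,EX,A,29)),proj(c,pin))
E
```

```text
[ 0.61846539 -0.22643399  0.22879667] [-0.006 -0.009  0.008 -0.004  0.003  0.002]
end_lever_grip [(0.79, [317, 215, 25, 133]), (0.66, [143, 386, 160, 61])]
hold_lever_grip [(0.59, [144, 385, 163, 61])]
side_lever_grip []
rail_center [(0.64, [307, 377, 47, 124]), (0.54, [74, 452, 50, 28])]
42 [318.08618786 152.84825535] [318.42022676 188.94429739] [318.70448501 219.66107176] [318.97167618 238.32287069]
```

View pics/w5.png

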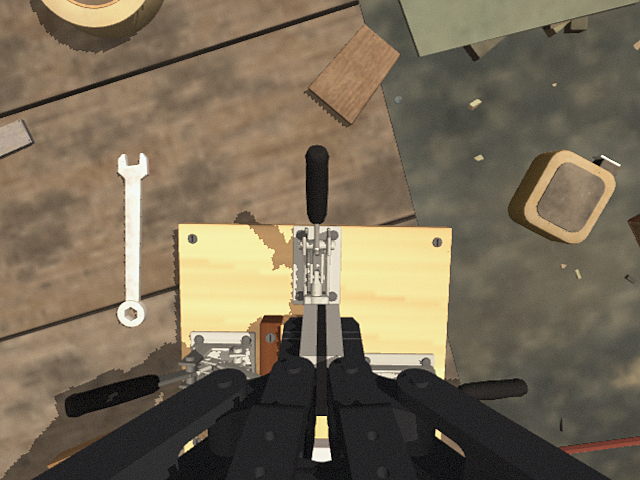

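The end lever's grip spans rows 145 to 222 at column 317, and the prediction was 153 to 219 at 318, so it lines up well. Now I'll compute the press arc.

```bash
python3 - <<'E'
from h import *
pin=np.array([.63644,-.22959,.0562]); pin[:2]-=.003*EX
T=toolrot(0,12);z=T.as_matrix()[:,2]
for A,up in ((42,.03),(42,.005),(30,.003),(20,.003),(10,.003),(0,.003),(-6,.003),(-12,.004),(-12,0)):
    print(A,end=' ');move(arc(pin,EX,A,58)+[0,0,up]-.011*z,T)
E
```

```text
42 d [ 0.611 -0.035  1.934] w [ 0.005 -0.001 -0.02 ]
42 d [ 0.507 -0.035  2.423] w [ 0.005 -0.001 -0.02 ]
30 d [ 0.628 -0.035  2.67 ] w [ 0.005 -0.001 -0.02 ]
20 d [ 0.7   -0.035  2.861] w [ 0.005 -0.001 -0.02 ]
10 d [ 0.739 -0.035  3.061] w [ 0.005 -0.001 -0.02 ]
0 d [ 0.742 -0.036  3.266] w [ 0.005 -0.001 -0.02 ]
-6 d [ 0.726 -0.036  3.387] w [ 0.005 -0.001 -0.02 ]
-12 d [ 0.703 -0.036  3.487] w [ 0.005 -0.001 -0.02 ]
-12 d [ 0.686 -0.036  3.565] w [ 0.005 -0.001 -0.02 ]
```

Request:
drive_tool([
  {"dx": 0.4, "dy": -0.03, "dz": 0.8, "wx": 0, "wy": 0, "wz": 0, "hand": 0},
  {"dx": 0.6, "dy": -0.03, "dz": 1.5, "wx": 0, "wy": 0, "wz": 0, "hand": 0},
  {"dx": 0.61, "dy": -0.03, "dz": 1.93, "wx": 0, "wy": 0, "wz": 0, "hand": 0},
  {"dx": 0.55, "dy": -0.03, "dz": 2.2, "wx": 0, "wy": 0, "wz": 0, "hand": 0},
  {"dx": 0.51, "dy": -0.03, "dz": 2.42, "wx": 0, "wy": 0, "wz": 0, "hand": 0},
  {"dx": 0.57, "dy": -0.03, "dz": 2.55, "wx": 0, "wy": 0, "wz": 0, "hand": 0},
  {"dx": 0.63, "dy": -0.03, "dz": 2.67, "wx": 0, "wy": 0, "wz": 0, "hand": 0},
  {"dx": 0.67, "dy": -0.03, "dz": 2.77, "wx": 0, "wy": 0, "wz": 0, "hand": 0},
  {"dx": 0.7, "dy": -0.03, "dz": 2.86, "wx": 0, "wy": 0, "wz": 0, "hand": 0},
  {"dx": 0.72, "dy": -0.03, "dz": 2.96, "wx": 0, "wy": 0, "wz": 0, "hand": 0},
  {"dx": 0.74, "dy": -0.03, "dz": 3.06, "wx": 0, "wy": 0, "wz": 0, "hand": 0},
  {"dx": 0.74, "dy": -0.03, "dz": 3.17, "wx": 0, "wy": 0, "wz": 0, "hand": 0},
  {"dx": 0.74, "dy": -0.03, "dz": 3.26, "wx": 0, "wy": 0, "wz": 0, "hand": 0},
  {"dx": 0.74, "dy": -0.03, "dz": 3.26, "wx": 0, "wy": 0, "wz": 0, "hand": 0},
])

```text
clock: 8.3
eef_pos: [0.6881, -0.244, 0.0779]
tool_rot: [0.984, -0.144, 0.104, 0.015]
ft_force: [0.4, -0.2, 1.5]
grip_width: 0.0
grasp_force: 0.5
```

Reach is fine, so I'll continue to the stop.

Request:
drive_tool([
  {"dx": -0.01, "dy": 0, "dz": 0.06, "wx": 0, "wy": 0, "wz": 0, "hand": 0},
  {"dx": -0.02, "dy": 0, "dz": 0.12, "wx": 0, "wy": 0, "wz": 0, "hand": 0},
  {"dx": -0.03, "dy": 0, "dz": 0.17, "wx": 0, "wy": 0, "wz": 0, "hand": 0},
  {"dx": -0.04, "dy": 0, "dz": 0.21, "wx": 0, "wy": 0, "wz": 0, "hand": 0},
  {"dx": -0.04, "dy": 0, "dz": 0.21, "wx": 0, "wy": 0, "wz": 0, "hand": 0},
])

```text
clock: 8.8
eef_pos: [0.686, -0.2431, 0.0656]
tool_rot: [0.984, -0.144, 0.102, 0.015]
ft_force: [-0.3, 0.3, 0.9]
grip_width: -0.0003
grasp_force: 0.2
```

Request:
drive_tool([
  {"dx": 0, "dy": 0, "dz": 0.03, "wx": 0, "wy": 0, "wz": 0, "hand": 0},
  {"dx": 0, "dy": 0, "dz": 0.06, "wx": 0, "wy": 0, "wz": 0, "hand": 0},
  {"dx": 0, "dy": 0, "dz": 0.09, "wx": 0, "wy": 0, "wz": 0, "hand": 0},
  {"dx": 0, "dy": 0, "dz": 0.09, "wx": 0, "wy": 0, "wz": 0, "hand": 0},
])

```text
clock: 9.2
eef_pos: [0.6884, -0.2439, 0.0646]
tool_rot: [0.984, -0.144, 0.104, 0.015]
ft_force: [-2.6, 2.0, 7.9]
grip_width: -0.0005
grasp_force: 3.4
```

Request:
drive_tool([
  {"dx": 0, "dy": 0, "dz": 0.03, "wx": 0, "wy": 0, "wz": 0, "hand": 0},
  {"dx": 0, "dy": 0, "dz": 0.06, "wx": 0, "wy": 0, "wz": 0, "hand": 0},
  {"dx": 0, "dy": 0, "dz": 0.06, "wx": 0, "wy": 0, "wz": 0, "hand": 0},
])

```text
clock: 9.5
eef_pos: [0.6896, -0.2443, 0.064]
tool_rot: [0.984, -0.144, 0.105, 0.015]
ft_force: [-6.2, 2.0, 16.3]
grip_width: -0.0001
grasp_force: 7.1
```

Request:
drive_tool([
  {"dx": 0, "dy": 0, "dz": -0.5, "wx": 0, "wy": 0, "wz": 0, "hand": 0},
  {"dx": 0, "dy": 0, "dz": -1.5, "wx": 0, "wy": 0, "wz": 0, "hand": 0},
  {"dx": 0, "dy": 0, "dz": -2.5, "wx": 0, "wy": 0, "wz": 0, "hand": 0},
  {"dx": 0, "dy": 0, "dz": -3.3, "wx": 0, "wy": 0, "wz": 0, "hand": 0},
  {"dx": 0, "dy": 0, "dz": -3.3, "wx": 0, "wy": 0, "wz": 0, "hand": 0},
])

```text
clock: 10.0
eef_pos: [0.6588, -0.2355, 0.2305]
tool_rot: [0.983, -0.144, 0.11, 0.016]
ft_force: [0.6, -0.1, -0.3]
grip_width: 0.0001
grasp_force: 0.0
```

```bash
python3 - <<'E'
from h import *
move([.54,-.065,.24],toolrot())
E
```

```text
d [-3.13  -2.588 -0.907] w [ 0.009 -2.559 -0.003]
```

Request:
drive_tool([
  {"dx": -0.7, "dy": -0.6, "dz": -0.4, "wx": 0, "wy": -0.6, "wz": 0, "hand": 0},
  {"dx": -1.4, "dy": -1.2, "dz": -0.6, "wx": 0, "wy": -1.2, "wz": 0, "hand": 0},
  {"dx": -2.1, "dy": -1.8, "dz": -0.8, "wx": 0, "wy": -1.8, "wz": 0, "hand": 0},
  {"dx": -2.8, "dy": -2.4, "dz": -0.9, "wx": 0, "wy": -2.5, "wz": 0, "hand": 0},
  {"dx": -3.13, "dy": -2.59, "dz": -0.9, "wx": 0, "wy": -2.5, "wz": 0, "hand": 0},
  {"dx": -3.13, "dy": -2.59, "dz": -0.9, "wx": 0, "wy": -2.5, "wz": 0, "hand": 0},
  {"dx": -3.13, "dy": -2.59, "dz": -0.9, "wx": 0, "wy": -2.5, "wz": 0, "hand": 0},
  {"dx": -3.13, "dy": -2.59, "dz": -0.9, "wx": 0, "wy": -2.5, "wz": 0, "hand": 0},
])

```text
clock: 10.8
eef_pos: [0.528, -0.1084, 0.2328]
tool_rot: [0.994, -0.111, -0.003, -0.019]
ft_force: [0.8, 0.1, 0.9]
grip_width: 0.0002
grasp_force: 0.0
```

```bash
python3 - <<'E'
from h import *
o=bot.get_obs();c=cam('wrist',o);print(o['eef_pos'])
im=bot.camera('wrist');cv2.imwrite('pics/w6.png',im[:,:,::-1])
for n in ['hold_lever_grip','hold_pad']: print(n,[(round(d['score'],2),[round(float(v)) for v in d['extent']]) for d in bot.look_for('wrist',n)[:2]])
pin=np.array([.5822,-.0434,.0582]);pin[:2]-=.0585*EY;print(pin)
for A in (42,):print(A,proj(c,arc(pin,EY,A,87)),proj(c,arc(pin,EY,A,58)),proj(c,arc(pin,EY,A,29)),proj(c,pin))
E
```

```text
[ 0.52804486 -0.10839935  0.2328449 ]
hold_lever_grip [(0.94, [269, 174, 150, 24]), (0.35, [430, 199, 87, 132])]
hold_pad [(0.67, [268, 176, 147, 28])]
[ 0.56548723 -0.09946187  0.0582    ]
42 [201.20737382 178.40485887] [244.11091039 175.36732056] [281.50567952 172.71979886] [307.6225089  168.54115516]
```

View pics/w6.png

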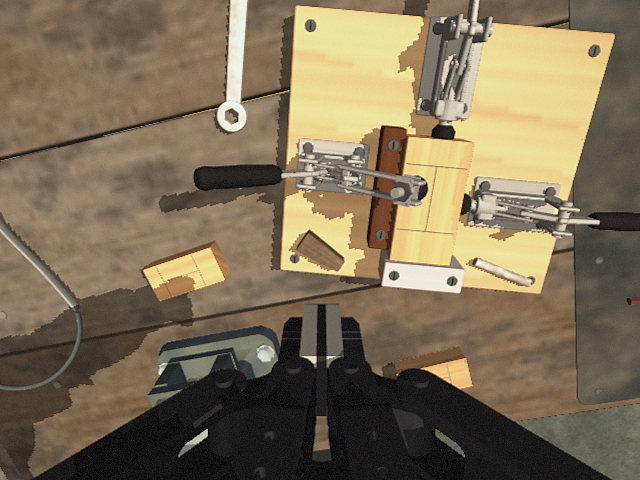

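The hold lever's grip runs from (194,178) to (281,175), close to the prediction. The rail sits against the fence and bush block. The arm hadn't settled, so I'll wait a moment.

Request:
drive_tool([
  {"dx": 0, "dy": 0, "dz": 0, "wx": 0, "wy": 0, "wz": 0, "hand": 0},
  {"dx": 0, "dy": 0, "dz": 0, "wx": 0, "wy": 0, "wz": 0, "hand": 0},
  {"dx": 0, "dy": 0, "dz": 0, "wx": 0, "wy": 0, "wz": 0, "hand": 0},
])

```text
clock: 11.25
eef_pos: [0.5276, -0.1084, 0.2328]
tool_rot: [0.994, -0.111, -0.003, -0.019]
ft_force: [0.1, 0.8, 0.6]
grip_width: 0.0002
grasp_force: 0.0
```

```bash
python3 - <<'E'
from h import *
o=bot.get_obs();c=cam('wrist',o);print(o['eef_pos'],o['joint_vel'])
pin=np.array([.5655,-.0995,.0582]);T=toolrot()
for A,up in ((42,.09),(42,.03),(42,.005),(30,.003),(20,.003),(10,.003),(0,.003),(-6,.003),(-12,.002),(-12,0)):
    print(A,arc(pin,EY,A,58).round(4),end=' ');move(arc(pin,EY,A,58)+[0,0,up+.011],T)
E
```

```text
[ 0.52755642 -0.1083719   0.23283156] [ 0.00094959 -0.00369456 -0.00133218  0.00022415  0.00099126 -0.00013432]
42 [ 0.5763 -0.0633  0.103 ] d [ 0.758 -1.071  0.61 ] w [-0.417  0.129  0.779]
42 [ 0.5763 -0.0633  0.103 ] d [ 0.77  -1.027  1.809] w [-0.417  0.129  0.779]
42 [ 0.5763 -0.0633  0.103 ] d [ 0.775 -1.009  2.309] w [-0.417  0.129  0.779]
30 [ 0.5787 -0.0552  0.0941] d [ 0.789 -1.17   2.531] w [-0.417  0.129  0.779]
20 [ 0.5803 -0.0499  0.0856] d [ 0.798 -1.274  2.706] w [-0.417  0.129  0.779]
10 [ 0.5814 -0.0461  0.0762] d [ 0.806 -1.346  2.897] w [-0.417  0.129  0.779]
0 [ 0.5821 -0.0439  0.0662] d [ 0.811 -1.384  3.098] w [-0.417  0.129  0.779]
-6 [ 0.5822 -0.0434  0.0601] d [ 0.813 -1.39   3.22 ] w [-0.417  0.129  0.779]
-12 [ 0.5822 -0.0435  0.054 ] d [ 0.814 -1.382  3.362] w [-0.417  0.129  0.779]
-12 [ 0.5822 -0.0435  0.054 ] d [ 0.814 -1.381  3.402] w [-0.417  0.129  0.779]
```

Request:
drive_tool([
  {"dx": 0.4, "dy": -0.5, "dz": 0.3, "wx": -0.2, "wy": 0.06, "wz": 0.4, "hand": 0},
  {"dx": 0.76, "dy": -1.07, "dz": 0.61, "wx": -0.42, "wy": 0.13, "wz": 0.78, "hand": 0},
  {"dx": 0.76, "dy": -1.07, "dz": 0.61, "wx": -0.42, "wy": 0.13, "wz": 0.78, "hand": 0},
  {"dx": 0.76, "dy": -1.07, "dz": 0.61, "wx": -0.42, "wy": 0.13, "wz": 0.78, "hand": 0},
  {"dx": 0.76, "dy": -1.07, "dz": 0.61, "wx": -0.42, "wy": 0.13, "wz": 0.78, "hand": 0},
])

```text
clock: 11.75
eef_pos: [0.5657, -0.1103, 0.2045]
tool_rot: [0.994, -0.105, 0.001, -0.019]
ft_force: [0.3, 0.3, -0.8]
grip_width: 0.0
grasp_force: 0.0
```

```bash
python3 - <<'E'
from h import *
o=bot.get_obs();print(o['eef_pos'],o['joint_pos'],o['ft_force'])
pin=np.array([.5655,-.0995,.0582]);T=toolrot()
for A,up in ((42,.03),(42,.005),(30,.003),(20,.003),(10,.003),(0,.003),(-6,.003),(-12,.002),(-12,0)):
    print(A,end=' ');move(arc(pin,EY,A,58)+[0,0,up+.011],T)
E
```

```text
[ 0.56571951 -0.11031096  0.20452113] [-0.21209987  0.41077824  0.14586307  1.30730911  0.03847925  3.14062569] [ 0.2998488   0.32505188 -0.78070538]
42 d [ 0.011 -0.916  1.247] w [-0.44   0.033  0.9  ]
42 d [ 0.012 -0.897  1.747] w [-0.44   0.033  0.9  ]
30 d [ 0.026 -1.057  1.97 ] w [-0.44   0.033  0.9  ]
20 d [ 0.035 -1.161  2.146] w [-0.44   0.033  0.9  ]
10 d [ 0.041 -1.233  2.337] w [-0.44   0.033  0.9  ]
0 d [ 0.045 -1.27   2.537] w [-0.44   0.033  0.9  ]
-6 d [ 0.046 -1.276  2.66 ] w [-0.44   0.033  0.9  ]
-12 d [ 0.046 -1.268  2.802] w [-0.44   0.033  0.9  ]
-12 d [ 0.046 -1.266  2.842] w [-0.44   0.033  0.9  ]
```

Joint 6 is at its range limit. I'll turn the tool back 90° so its x axis runs along the hold lever.

```bash
python3 - <<'E'
from h import *
T=toolrot()*R.from_euler('z',-90,degrees=True); pin=np.array([.5655,-.0995,.0582])
print(T.as_matrix().round(2)); move(arc(pin,EY,42,58)+[0,0,.101],T)
E
```

```text
[[ 0.29  0.96 -0.  ]
 [ 0.96 -0.29 -0.  ]
 [-0.    0.   -1.  ]]
d [ 0.01  -0.962  0.048] w [ -0.368  -0.316 -17.097]
```

Request:
drive_tool([
  {"dx": 0, "dy": -0.2, "dz": 0, "wx": 0, "wy": 0, "wz": -1.6, "hand": 0},
  {"dx": 0, "dy": -0.4, "dz": 0, "wx": 0, "wy": 0, "wz": -3.2, "hand": 0},
  {"dx": 0, "dy": -0.6, "dz": 0, "wx": 0, "wy": 0, "wz": -4.8, "hand": 0},
  {"dx": 0, "dy": -0.8, "dz": 0, "wx": -0.1, "wy": -0.1, "wz": -6.4, "hand": 0},
  {"dx": 0, "dy": -0.96, "dz": 0, "wx": -0.1, "wy": -0.1, "wz": -8, "hand": 0},
  {"dx": 0, "dy": -0.96, "dz": 0, "wx": -0.2, "wy": -0.2, "wz": -9.6, "hand": 0},
  {"dx": 0, "dy": -0.96, "dz": 0, "wx": -0.2, "wy": -0.2, "wz": -11.2, "hand": 0},
  {"dx": 0, "dy": -0.96, "dz": 0, "wx": -0.3, "wy": -0.3, "wz": -12.8, "hand": 0},
  {"dx": 0, "dy": -0.96, "dz": 0, "wx": -0.3, "wy": -0.3, "wz": -14.4, "hand": 0},
  {"dx": 0, "dy": -0.96, "dz": 0, "wx": -0.37, "wy": -0.32, "wz": -16, "hand": 0},
  {"dx": 0, "dy": -0.96, "dz": 0.05, "wx": -0.37, "wy": -0.32, "wz": -17.1, "hand": 0},
  {"dx": 0, "dy": -0.96, "dz": 0.05, "wx": -0.37, "wy": -0.32, "wz": -17.1, "hand": 0},
  {"dx": 0, "dy": -0.96, "dz": 0.05, "wx": -0.37, "wy": -0.32, "wz": -17.1, "hand": 0},
])

```text
clock: 13.05
eef_pos: [0.5759, -0.0636, 0.2042]
tool_rot: [0.802, 0.597, 0.0, 0.0]
ft_force: [-0.4, 0.2, 0.2]
grip_width: 0.0002
grasp_force: 0.0
```

```bash
python3 - <<'E'
from h import *
o=bot.get_obs();c=cam('wrist',o);print(o['clock'],o['eef_pos'],o['joint_pos'])
im=bot.camera('wrist');cv2.imwrite('pics/w7.png',im[:,:,::-1])
print([(round(d['score'],2),[round(float(v)) for v in d['extent']]) for d in bot.look_for('wrist','hold_lever_grip')[:2]])
pin=np.array([.5655,-.0995,.0582]);T=toolrot()*R.from_euler('z',-90,degrees=True)
for r in (87,58,29): print(proj(c,arc(pin,EY,42,r)))
for A,up in ((42,.03),(42,.005),(30,.003),(20,.003),(10,.003),(0,.003),(-6,.003),(-12,.002),(-12,0)):
    print(A,end=' ');move(arc(pin,EY,A,58)+[0,0,up+.011],T)
E
```

```text
13.05 [ 0.57589039 -0.0636037   0.2041682 ] [-1.09790641e-01  4.15408311e-01  1.52548140e-01  1.30722623e+00
 -4.11353940e-04  1.75290612e+00]
[(0.72, [319, 251, 28, 103]), (0.39, [258, 354, 48, 44])]
[321.97576923 222.34053476]
[321.93774775 247.99108819]
[321.90679758 268.87109666]
42 d [0.007 0.002 1.199] w [ 0.007  0.003 -0.017]
42 d [0.008 0.002 1.699] w [ 0.007  0.003 -0.017]
30 d [1.770e-01 1.000e-03 1.916e+00] w [ 0.007  0.003 -0.017]
20 d [2.880e-01 1.000e-03 2.087e+00] w [ 0.007  0.003 -0.017]
10 d [3.670e-01 1.000e-03 2.275e+00] w [ 0.007  0.003 -0.017]
0 d [0.413 0.    2.474] w [ 0.007  0.003 -0.017]
-6 d [0.423 0.    2.596] w [ 0.007  0.003 -0.017]
-12 d [0.421 0.    2.739] w [ 0.007  0.003 -0.017]
-12 d [0.421 0.    2.779] w [ 0.007  0.003 -0.017]
```

View pics/w7.png

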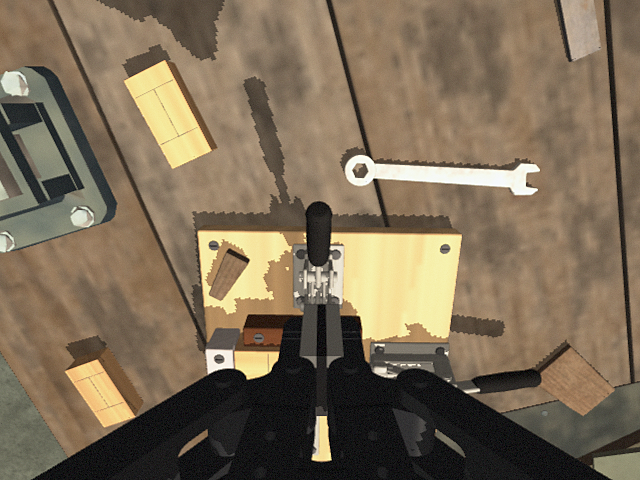

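Column 319 against a predicted 322, so the alignment is good. Press.

Request:
drive_tool([
  {"dx": 0, "dy": 0, "dz": 0.7, "wx": 0, "wy": 0, "wz": 0, "hand": 0},
  {"dx": 0, "dy": 0, "dz": 1.2, "wx": 0, "wy": 0, "wz": 0, "hand": 0},
  {"dx": 0.01, "dy": 0, "dz": 1.5, "wx": 0, "wy": 0, "wz": 0, "hand": 0},
  {"dx": 0.02, "dy": 0, "dz": 1.7, "wx": 0, "wy": 0, "wz": 0, "hand": 0},
  {"dx": 0.1, "dy": 0, "dz": 1.81, "wx": 0, "wy": 0, "wz": 0, "hand": 0},
  {"dx": 0.18, "dy": 0, "dz": 1.92, "wx": 0, "wy": 0, "wz": 0, "hand": 0},
  {"dx": 0.24, "dy": 0, "dz": 2.0, "wx": 0, "wy": 0, "wz": 0, "hand": 0},
  {"dx": 0.29, "dy": 0, "dz": 2.09, "wx": 0, "wy": 0, "wz": 0, "hand": 0},
  {"dx": 0.33, "dy": 0, "dz": 2.18, "wx": 0, "wy": 0, "wz": 0, "hand": 0},
  {"dx": 0.37, "dy": 0, "dz": 2.28, "wx": 0, "wy": 0, "wz": 0, "hand": 0},
  {"dx": 0.4, "dy": 0, "dz": 2.38, "wx": 0, "wy": 0, "wz": 0, "hand": 0},
  {"dx": 0.42, "dy": 0, "dz": 2.48, "wx": 0, "wy": 0, "wz": 0, "hand": 0},
  {"dx": 0.42, "dy": 0, "dz": 2.6, "wx": 0, "wy": 0, "wz": 0, "hand": 0},
  {"dx": 0.42, "dy": 0, "dz": 2.6, "wx": 0, "wy": 0, "wz": 0, "hand": 0},
])

```text
clock: 14.55
eef_pos: [0.5817, -0.0433, 0.0726]
tool_rot: [0.802, 0.598, -0.0, -0.0]
ft_force: [0.3, 0.7, 0.0]
grip_width: 0.0001
grasp_force: 0.1
```

Request:
drive_tool([
  {"dx": 0, "dy": 0, "dz": 0.06, "wx": 0, "wy": 0, "wz": 0, "hand": 0},
  {"dx": 0, "dy": 0, "dz": 0.12, "wx": 0, "wy": 0, "wz": 0, "hand": 0},
  {"dx": 0, "dy": 0, "dz": 0.16, "wx": 0, "wy": 0, "wz": 0, "hand": 0},
  {"dx": 0, "dy": 0, "dz": 0.16, "wx": 0, "wy": 0, "wz": 0, "hand": 0},
])

```text
clock: 14.95
eef_pos: [0.5818, -0.0437, 0.0656]
tool_rot: [0.802, 0.598, -0.0, 0.0]
ft_force: [-1.1, 0.2, 3.1]
grip_width: -0.0002
grasp_force: 1.6
```

Request:
drive_tool([
  {"dx": 0, "dy": 0, "dz": 0.03, "wx": 0, "wy": 0, "wz": 0, "hand": 0},
  {"dx": 0, "dy": 0, "dz": 0.06, "wx": 0, "wy": 0, "wz": 0, "hand": 0},
  {"dx": 0, "dy": 0, "dz": 0.09, "wx": 0, "wy": 0, "wz": 0, "hand": 0},
  {"dx": 0, "dy": 0, "dz": 0.09, "wx": 0, "wy": 0, "wz": 0, "hand": 0},
])

```text
clock: 15.35
eef_pos: [0.5821, -0.0437, 0.0649]
tool_rot: [0.802, 0.597, 0.0, 0.001]
ft_force: [-7.5, -0.1, 24.1]
grip_width: -0.0
grasp_force: 11.4
```

It's on the stop. I'll lift, back off and check.

Request:
drive_tool([
  {"dx": 0, "dy": 0, "dz": -0.5, "wx": 0, "wy": 0, "wz": 0, "hand": 0},
  {"dx": 0, "dy": 0, "dz": -1.5, "wx": 0, "wy": 0, "wz": 0, "hand": 0},
  {"dx": 0, "dy": 0, "dz": -2.5, "wx": 0, "wy": 0, "wz": 0, "hand": 0},
  {"dx": 0, "dy": 0, "dz": -3.5, "wx": 0, "wy": 0, "wz": 0, "hand": 0},
  {"dx": -0.6, "dy": -0.6, "dz": -3.6, "wx": 0, "wy": 0, "wz": 0, "hand": 0},
  {"dx": -1.2, "dy": -1.2, "dz": -3.6, "wx": 0, "wy": 0, "wz": 0, "hand": 0},
  {"dx": -1.8, "dy": -1.8, "dz": -3.6, "wx": 0, "wy": 0, "wz": 0, "hand": 0},
  {"dx": -2.4, "dy": -2.4, "dz": -3.6, "wx": 0, "wy": 0, "wz": 0, "hand": 0},
  {"dx": -3, "dy": -3.0, "dz": -3.6, "wx": 0, "wy": 0, "wz": 0, "hand": 0},
  {"dx": -3, "dy": -3.0, "dz": -3.6, "wx": 0, "wy": 0, "wz": 0, "hand": 0},
  {"dx": -3, "dy": -3.0, "dz": -3.6, "wx": 0, "wy": 0, "wz": 0, "hand": 0},
])

```text
clock: 16.45
eef_pos: [0.395, -0.1449, 0.2411]
tool_rot: [0.802, 0.597, 0.0, 0.001]
ft_force: [0.3, 0.8, 0.2]
grip_width: -0.0002
grasp_force: 0.0
```

```bash
python3 - <<'E'
from h import *
o=bot.get_obs();print(o['clock'],o['eef_pos'])
a=bot.camera('wrist');b=bot.camera('top')
b=cv2.resize(b[110:310,160:400],None,fx=1.6,fy=1.6,interpolation=cv2.INTER_CUBIC)
a=cv2.resize(a,(400,300)); im=np.zeros((600,800,3),np.uint8); im[:300,:400]=a; im[:320,410:794]=b
s=bot.camera('scene')[150:310,220:420]; im[325:597,410:750]=cv2.resize(s,(340,272))
cv2.imwrite('pics/w8.png',im[:,:,::-1])
E
```

```text
16.45 [ 0.39501378 -0.14493229  0.241114  ]
```

View pics/w8.png

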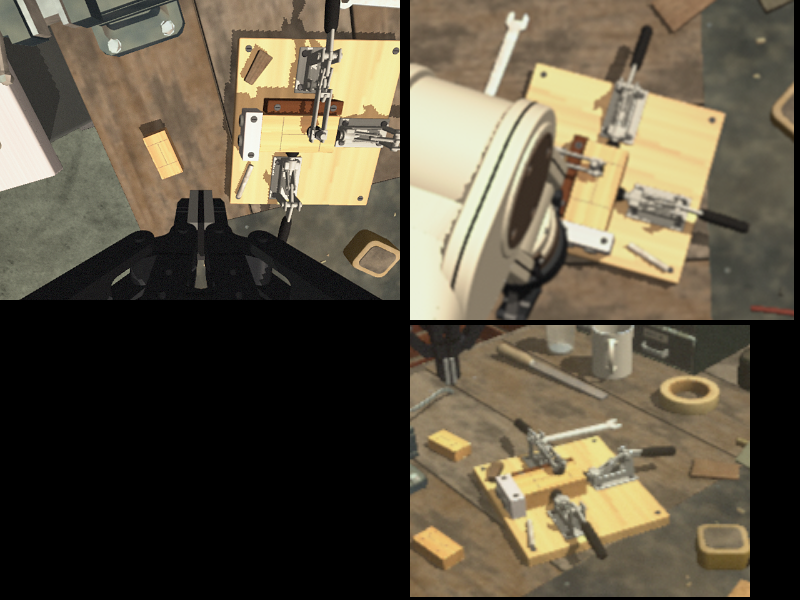

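All three levers look down and the rail is against the fence and bush block. I'll check the lever angles by projecting the open and down models into the scene view.

```bash
python3 - <<'E'
from h import *
im=bot.camera('scene');c=cam('scene')
s=3.0;x0,y0=240,180
big=cv2.resize(im[y0:y0+150,x0:x0+200],None,fx=s,fy=s,interpolation=cv2.INTER_CUBIC)[:,:,::-1].copy()
for pin,out in (([.4844,-.2912,.0562],-EY),([.6345,-.2288,.0562],EX),([.5655,-.0995,.0582],EY)):
    for A,col in ((-12,(0,255,0)),(-4,(255,255,0)),(42,(0,0,255))):
        q=[((proj(c,arc(np.array(pin),out,A,r,0))-[x0,y0])*s) for r in (0,87)]
        cv2.line(big,tuple(map(int,q[0])),tuple(map(int,q[1])),col,1)
cv2.imwrite('pics/w9.png',big)
E
```

```text
(no output)
```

View pics/w9.png

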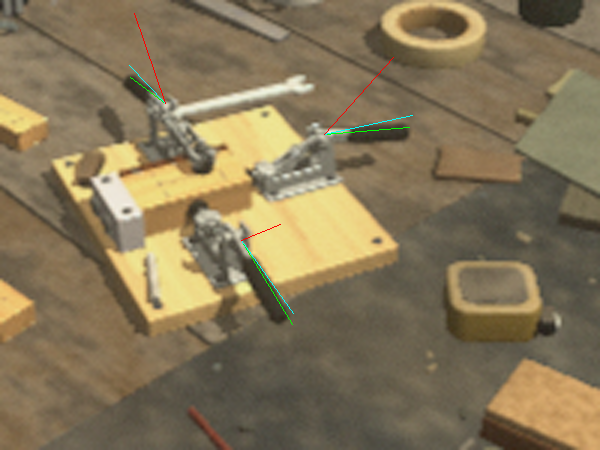

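The green lines for fully down lie on all three grips, at (275,300), (390,130) and (140,88). The pad is on the rail, so I'll hand in.

```bash
python3 -c "
from workcell import bot
print(bot.job_done())"
```

```text
the job is handed in; nothing more can be done
None
```

I pressed the side, end and hold-down levers down to their stops in that order; the last pictures show all three still down and the rail clamped against the fence and bush block, and I handed the job in at about 16.5 s, with no verdict returned.

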